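# Close the nail tin with its inner lid and lift the cover off it

### The arm

A 7-joint arm with a two-finger parallel gripper is mounted at the origin on a cart in front of the work surface, level with it; the furniture and walls round the work are solid. World frame = base frame: x ahead of the robot, y to its left, z up, the work surface at z = 0. Lengths are in mm, angles in rad, forces in N, time in s.
With the tool pointing down it reaches from about 400 to 875 mm from the base axis. Payload 19.3 kg.
Tool frame: the origin (TCP) lies at the very end of the fingers, on their centre line; the grasp point (between the pads) lies 19 mm behind it (grip_point_offset is the z of the grasp point in the tool frame, in mm); z points along the fingers, y is the line along which they close (so a half turn about z gives the same grasp; the last joint's range is limited). The gripper opens to 85 mm and grips with 20 to 120 N. Pads are 22 mm wide; open, the fingers measure 114 mm over their backs; the gripper's body (76 mm by 85 mm) begins 54 mm behind the grasp point. The pads swing forward as they close: fully open they stand 13 mm farther back than shut.
Start: joints at [-1.303, 0.521, -0.036, 1.599, 0.021, 1.021, -0.113], TCP at [207.151, 589.664, 231.291] pointing down, gripper open.
Joint ranges: [-2.91, 2.91], [-0.3, 2.13], [-1.5, 1.42], [0.17, 2.43], [-1.26, 4.41], [0.16, 1.93], [-2.52, 2.52]. Speed limits (rad/s): [1.89, 1.89, 2.39, 2.39, 3.01, 3.01, 3.01].

### API

Orientations are given as a 3x3 rotation matrix whose columns are the frame's x, y, z axes.
In Python, from workcell import movep, movel, goto_joints, open_gripper, clamp, wait, inverse_kinematics, read_state, camera, PlanningError, finish_job, grip_point_offset gives the robot as it stands. Calls block until the motion is done:
- movep(position, orientation): joint-space move of the TCP to a pose.
- movel(position, frame=None, max_speed=150, guard=None): straight line of the TCP; frame=None keeps the orientation; max_speed is the mean speed in mm/s. With guard (N) it stops when the force on the tool has changed by that much, and returns True; else False.
- goto_joints(angles): joint-space move.
- open_gripper() and clamp(): open the fingers fully, or close them until they stop; the grip force is fixed at half the most.
- wait(seconds).
- inverse_kinematics(position, orientation): joint angles nearest the present ones, or None.
- read_state(): the state.
- camera(name): name is "scene" or "top" or "wrist"; returns a dict with "image" (420x560x3 uint8, blue, green, red), "range_z" (420x560 float32, mm along the optical axis (not along the pixel's ray), 0 where there is no reading), "fx", "fy", "cx", "cy" (pixels), "cam_to_world" (4x4, takes a point from camera to world coordinates). Camera axes: x right, y up, looking along -z (the intrinsics and any distortion apply to the point x, -y, -z); pixel columns grow to the right and rows downward; lengths in mm; the calibration is good to about 2 mm. A picture is of the moment at which its call begins.
A pose or a line that the arm cannot do raises PlanningError and nothing moves.
- finish_job(): hands the job in; it is judged then, once.
The state is a dict: "time": time; "qpos": joint angles; "qvel": joint speeds; "joint_efforts": joint torques, N m; "eef_pos": TCP position; "tool_rot": TCP orientation; "ft_force": force on the tool from outside, world axes, zero at the start; "torque": the same for the moment, N m; "finger_gap": finger opening in mm; "gripper_force": force on a finger pad.
Only numpy, scipy, OpenCV 4.12 (cv2) and the standard library are available. Lean on these libraries where they do the work, as an engineer would, in place of code of your own. Each camera call takes 0.05 s, during which the arm holds its last target. There are 200 camera calls.

### The job

The inner lid of the nail tin (the one in the middle of the bench, not the one at the back by the glue bottle) lies on the bench nested in its metal cover: without parting them, carry both by the wooden knob, lower them (no dropping) until the inner lid seats in the tin's mouth, and let go. Then grip the cover by its collar and lift it alone, leaving the inner lid seated undisturbed, and finish still holding the cover, level and still, straight above the tin, about 10 cm higher than it lay. Do not shift the tin or the tools lying about.

Things in the scene. Friction and masses are not known exactly. Their poses are not given: they have to be found in the camera images.
- nail_tin: Open round metal tin, loose in the middle of the bench (another, fixed, stands at the back by the glue bottle and is not meant), 77 mm across, 50 mm tall, mouth about 67 mm across; no lid on it at the start. Origin: centre of its underside; z up, so the rim is at +50 mm.
- inner_lid: Light wood inner lid, 0.22 kg, round. Above its origin (centre of underside, z up): tapered plug 59 mm wide, 0-10 mm; disc 77 mm wide, 10-14 mm, which rests on the tin's rim; upright knob 18 mm wide, 14-62 mm. At the start it stands on the bench on its plug, in the cover. Seated, its origin is 40 mm above the tin's origin, on its axis.
- cover: Plain metal cap, 0.13 kg, loose over the inner lid. Above its origin (centre of lower edge): skirt 88 mm wide (83 inside), 0-8 mm; plate 8-12 mm; open collar 38 mm wide (27 inside), 12-32 mm. Nested, it rests on the lid's disc, origin 6 mm above the lid's, the knob standing 24 mm out of the collar: lifting the knob carries both, lifting the collar the cover alone.
- chisel_24: Bystander: chisel with wooden handle, 225 mm long, 27 mm high, between the tin and the lids. Origin near its middle.
- screwdriver: Bystander: screwdriver, 228 mm long, 31 mm high, behind the work, at the right. Origin near its middle.
- try_square: Bystander: try square, 165 x 105 x 18 mm, lying behind the work, at the left. Origin: centre of its underside.
- eraser: Bystander: eraser, 44 x 19 x 12 mm, at the left. Origin: centre of its underside.
There are look-alikes about, which are no part of the job. Of the things shaped like the cover, the metal one is meant.

How it is judged:
By the outcome, as a careful person would: the job done as asked, in the order asked, and still so for the second after the job is handed in, while the arm keeps its last pose, push and grip.
It also fails if it takes over 45 s, if anything falls off the work surface, if the arm or the gripper's body presses on something with over 40 N, if the wrist force passes 120 N, or if a joint passes its speed limit or range.

## Working session

There is one attempt and no reset: what is moved stays moved. The work goes in short steps, each a Python script; the robot and the scene stay as the last script left them, time stands still between calls to the robot, and variables do not carry over. Pictures are saved under pics/ and viewed, at most 10 in all, crops included, and the job is handed in when it is done.

```bash
ls; mkdir -p pics; python3 - <<'E'
from workcell import *
import cv2,numpy as np
for n in ("scene","top"):
    c=camera(n); cv2.imwrite(f"pics/{n}0.png",c["image"]); np.savez(f"pics/{n}0.npz",**c)
    print(n,c["fx"],c["fy"],c["cx"],c["cy"],np.round(c["cam_to_world"],3).tolist(),[k for k in c])
s=read_state();print(s["time"],s["eef_pos"],s["tool_rot"],s["finger_gap"],grip_point_offset)
E
```

```text
pics
scene 405.90411116540304 405.90411116540304 284.234592188309 205.84246405106057 [[0.67, 0.483, -0.563, 79.62], [-0.742, 0.444, -0.502, -376.202], [0.008, 0.754, 0.656, 583.781], [0.0, 0.0, 0.0, 1.0]] ['image', 'range_z', 'fx', 'fy', 'cx', 'cy', 'cam_to_world']
top 387.1465085000793 387.1465085000793 277.92083498086805 204.58387569082493 [[-0.04, 0.976, -0.216, 356.796], [-0.999, -0.04, 0.004, 46.073], [-0.004, 0.216, 0.976, 884.592], [0.0, 0.0, 0.0, 1.0]] ['image', 'range_z', 'fx', 'fy', 'cx', 'cy', 'cam_to_world']
0.1 [207.02110039 589.41438525 230.78545793] [[-9.43509685e-01  3.31344828e-01 -2.81436253e-04]
 [ 3.31344945e-01  9.43509217e-01 -9.41182376e-04]
 [-4.63182140e-05 -9.81267166e-04 -9.99999517e-01]] 85.28091595332641 -18.700000000000003
```

View pics/scene0.png

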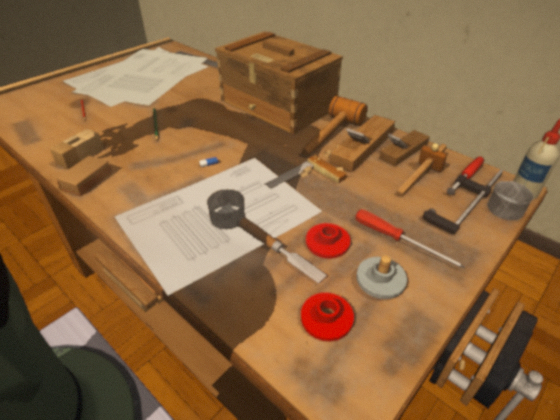

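View pics/top0.png

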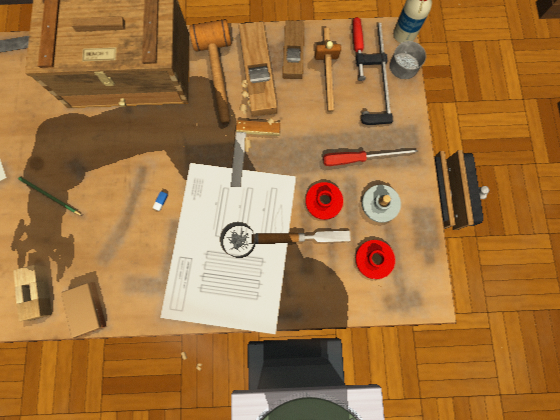

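The scene shows the grey metal cover with the wooden knob at top (381,201) and scene (383,272), between two red decoys. The nail tin is at top (238,240), with the chisel handle end right beside it. Next I measure both from range and circle fits.

```bash
cat > h.py <<'E'
import numpy as np,cv2
from scipy.optimize import least_squares
def cloud(c):
    z=c["range_z"].astype(float); v,u=np.mgrid[:z.shape[0],:z.shape[1]]
    p=np.stack([(u-c["cx"])/c["fx"]*z,-(v-c["cy"])/c["fy"]*z,-z,np.ones_like(z)],-1)
    P=(p@np.asarray(c["cam_to_world"]).T)[...,:3]; P[z<=0]=np.nan; return P
def cast(c,uv,h):
    M=np.asarray(c["cam_to_world"]);uv=np.atleast_2d(uv).astype(float)
    d=np.c_[(uv[:,0]-c["cx"])/c["fx"],-(uv[:,1]-c["cy"])/c["fy"],-np.ones(len(uv))]@M[:3,:3].T
    return M[:3,3]+d*((h-M[2,3])/d[:,2])[:,None]
def circ(xy,r=None,loss="soft_l1"):
    x0=[*np.median(xy,0),r or 40]
    f=lambda p:np.hypot(xy[:,0]-p[0],xy[:,1]-p[1])-(r or p[2])
    s=least_squares(f,x0,loss=loss);return s.x, np.median(abs(f(s.x)))
E
python3 - <<'E'
from h import *
P={}
for n,tin,cov in (("top",(238,240),(381,201)),("scene",(226,205),(383,272))):
    c=dict(np.load(f"pics/{n}0.npz"));P=cloud(c)
    b=P[...,2]; print(n,"bench z",np.nanmedian(b))
    img=c["image"];hsv=cv2.cvtColor(img,cv2.COLOR_BGR2HSV)
    for nm,(u,v) in (("tin",tin),("cov",cov)):
        Q=P[v-45:v+45,u-40:u+40].reshape(-1,3);H=hsv[v-45:v+45,u-40:u+40].reshape(-1,3)
        Q0=np.nanmedian(P[v-2:v+3,u-2:u+3].reshape(-1,3),0)
        near=np.hypot(*(Q[:,:2]-Q0[:2]).T)<65
        print(nm,Q0.round(1),np.histogram(Q[near,2],np.arange(-5,75,5))[0])
        for lo,hi in ((45,56),) if nm=="tin" else ((14,24),(33,44),(55,70)):
            k=near&(Q[:,2]>lo)&(Q[:,2]<hi)
            q=Q[k]; 
            if len(q)>5: print("  z",lo,hi,len(q),"mean",q.mean(0).round(1),"min",q.min(0).round(1),"max",q.max(0).round(1),"circ",circ(q[:,:2])[0].round(1))
E
```

```text
top bench z -0.7833238042367157
tin [469.7 134.4  24.7] [ 134 1597  113   68  153  191   78   32   20   18   90   23    0    0
    0]
  z 45 56 113 mean [471.8 138.1  48.4] min [431.8  97.1  45. ] max [508.8 173.3  54. ] circ [469.6 135.2  37.4]
cov [ 540.7 -186.5   44.6] [548 667  17  37 787  91  17  27  90  15   5   8  14  39   0]
  z 14 24 890 mean [ 541.8 -192.3   18. ] min [ 500.1 -237.3   14.2] max [ 586.  -150.3   23.7] circ [ 544.1 -194.6   34. ]
  z 33 44 118 mean [ 541.9 -191.4   37.7] min [ 525.  -211.2   33.2] max [ 561.5 -175.4   43.5] circ [ 543.8 -194.2   16.1]
  z 55 70 53 mean [ 542.9 -193.    61. ] min [ 534.9 -201.    56.6] max [ 550.6 -185.4   64.1] circ [ 542.8 -193.2    6.2]
scene bench z -0.22878146429627577
tin [482.8 147.2  18.8] [ 16 693  91 121 132 197 157 128 133 145 133  18   0   0   0]
  z 45 56 151 mean [472.6 135.   47.9] min [433.7  94.8  45. ] max [509.  172.4  51.7] circ [471.3 133.2  37.2]
cov [ 536.5 -201.3   37.4] [ 819  878   63   93 1049   58   56   64  152   18   19   27   20   61
    0]
  z 14 24 1118 mean [ 536.7 -200.    18. ] min [ 500.5 -239.8   14. ] max [ 588.5 -153.3   24. ] circ [ 546.4 -195.6   34.9]
  z 33 44 198 mean [ 538.9 -198.5   37.3] min [ 526.  -214.5   33. ] max [ 561.3 -177.9   43.9] circ [ 544.6 -196.2   15.8]
  z 55 70 81 mean [ 542.9 -196.9   60.7] min [ 535.5 -205.    55.2] max [ 553.5 -188.4   63.8] circ [ 543.4 -196.7    6.3]
```

```bash
python3 - <<'E'
from workcell import *
from h import *
R=np.array([[-1,0,0],[0,1,0],[0,0,-1.]])
for n,p in (("tin",[470,134,200]),("cov",[543.5,-195,200])):
    print(n,np.round(inverse_kinematics(p,R),2))
    movep(p,R); c=camera("wrist"); np.savez(f"pics/w{n}.npz",**c); cv2.imwrite(f"pics/w{n}.png",c["image"])
    s=read_state();print(s["time"],np.round(s["eef_pos"],1),np.round(c["cam_to_world"],2).tolist(),c["fx"])
    P=cloud(c).reshape(-1,3)
    near=np.hypot(*(P[:,:2]-p[:2]).T)<60
    for lo,hi in ((46,56),) if n=="tin" else ((14,24),(34,42),(56,68)):
        q=P[near&(P[:,2]>lo)&(P[:,2]<hi)]
        if len(q)>5: print(lo,len(q),np.percentile(q,1,0).round(1),np.percentile(q,99,0).round(1),circ(q[:,:2])[0].round(1))
a=[cv2.imread(f"pics/w{n}.png") for n in("tin","cov")]
cv2.imwrite("pics/w.png",cv2.resize(np.hstack(a),(800,300)))
E
```

```text
tin [-0.5   0.35  0.12  1.99 -0.06  0.81  1.23]
2.0583 [470.  134.9 200. ] [[-0.0, -0.95, -0.32, 387.34], [1.0, -0.0, -0.0, 134.39], [0.0, -0.32, 0.95, 343.77], [0.0, 0.0, 0.0, 1.0]] 370.9859844146744
46 820 [432.9  97.7  46.3] [507.9 173.1  51.6] [470.2 135.3  37.2]
cov [ 0.09  0.49  0.21  1.77 -0.13  0.89  1.93]
3.3833 [ 543.9 -193.2  200. ] [[-0.0, -0.95, -0.32, 461.23], [1.0, -0.0, -0.0, -193.97], [0.0, -0.32, 0.95, 343.69], [0.0, 0.0, 0.0, 1.0]] 370.9859844146744
14 5751 [ 502.1 -235.4   15.1] [ 585.1 -153.4   21.2] [ 544.8 -194.3   33.8]
34 762 [ 525.7 -212.3   34.4] [ 561.8 -176.5   41.1] [ 544.1 -194.3   16.2]
56 397 [ 535.5 -202.3   56.9] [ 551.4 -186.4   64.7] [ 543.  -194.4    6.3]
```

View pics/w.png

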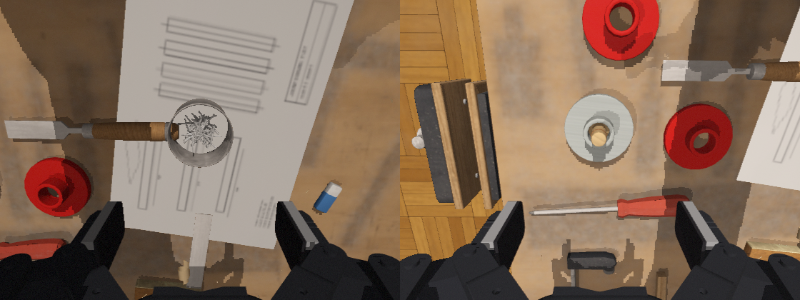

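The wrist view shows the tin at (200,132) and the cover with knob at (600,130), consistent with the other views. Next is the knob grasp.

```bash
python3 - <<'E'
from workcell import *
from h import *
R=np.array([[-1,0,0],[0,1,0],[0,0,-1.]])
movep([543.3,-194.4,110],R); wait(.2); s=read_state();print(np.round(s["eef_pos"],2),np.round(s["ft_force"],1))
print(movel([543.3,-194.4,41.5],R,max_speed=80,guard=8)); wait(.2)
s=read_state();print(np.round(s["eef_pos"],2),np.round(s["ft_force"],1))
clamp(); s=read_state();print(s["finger_gap"],s["gripper_force"],np.round(s["eef_pos"],2),np.round(s["ft_force"],1))
movel([543.3,-194.4,150],R,max_speed=80); wait(.2)
s=read_state();print(s["time"],s["finger_gap"],s["gripper_force"],np.round(s["eef_pos"],2),np.round(s["ft_force"],1))
c=camera("wrist");cv2.imwrite("pics/held.png",c["image"]);np.savez("pics/held.npz",**c)
P=cloud(c).reshape(-1,3);near=np.hypot(*(P[:,:2]-[543,-194]).T)<55
q=P[near&(P[:,2]>105)&(P[:,2]<140)];print(np.percentile(q,1,0).round(1),np.percentile(q,99,0).round(1))
E
```

```text
[ 544.39 -194.52  111.93] [-0.  -0.1  1. ]
False
[ 543.53 -194.42   41.91] [-0.4 -0.4 -0.3]
15.972612727702597 58.43165695667267 [ 543.3  -194.48   41.69] [-1.6  1.6  5.5]
7.5917 15.561408660722078 58.55365991592407 [ 543.21 -194.38  149.75] [ 0.   0.5 -4.3]
[ 500.8 -235.5  118.3] [ 584.5 -153.2  138.5]
```

View pics/held.png

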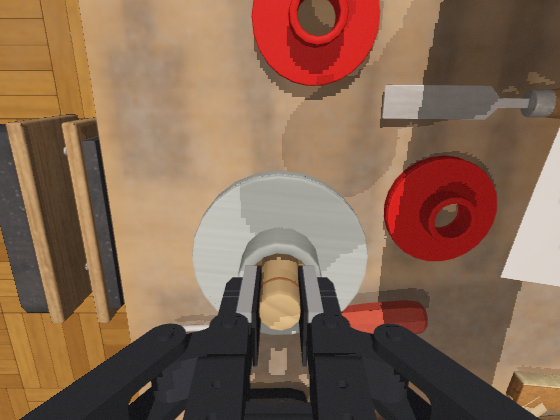

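Both are held: the force is about 4 N and the cover is nested at wrist (280,250). Next I carry them over the tin and check level and alignment before lowering.

```bash
python3 - <<'E'
from workcell import *
from h import *
R=np.array([[-1,0,0],[0,1,0],[0,0,-1.]])
movel([470.5,134.9,150],R,max_speed=140); wait(.3)
s=read_state();print(s["time"],s["finger_gap"],np.round(s["eef_pos"],2))
cs={n:camera(n) for n in ("wrist","top","scene")}
for n,c in cs.items():
    np.savez(f"pics/over_{n}.npz",**c)
    P=cloud(c).reshape(-1,3);near=np.hypot(*(P[:,:2]-[470,135]).T)<48
    q=P[near&(P[:,2]>119)&(P[:,2]<131)]
    A=np.c_[q[:,:2]-[470,135],np.ones(len(q))];k=np.ones(len(q),bool)
    for _ in range(4):
        m=np.linalg.lstsq(A[k],q[k,2],rcond=None)[0];k=abs(A@m-q[:,2])<2
    print(n,k.sum(),"tilt mrad",(m[:2]*1e3).round(1),"z",m[2].round(1),"ext",np.percentile(q[k],.5,0).round(1),np.percentile(q[k],99.5,0).round(1))
    t=P[near&(P[:,2]>46)&(P[:,2]<55)]
    if len(t)>20: print("  tin",len(t),circ(t[:,:2],37.3)[0][:2].round(1),t.min(0).round(1),t.max(0).round(1))
cv2.imwrite("pics/over.png",cv2.resize(np.hstack([cs["top"]["image"][120:360,120:400],cs["scene"]["image"][80:320,90:370]]),(800,343)))
E
```

```text
10.5 15.503381361680557 [470.53 134.79 150.01]
wrist 13105 tilt mrad [1.4 1. ] z 127.4 ext [428.5  92.7 125.7] [513.1 176.8 129. ]
  tin 347 [470.3 135.2] [432.  101.8  48.3] [452.9 169.2  53.2]Traceback (most recent call last):
  File "<stdin>", line 14, in <module>
    return _quantile_unchecked(
        a, q, axis, out, overwrite_input, method, keepdims, weights)
    return _ureduce(a,
                    func=_quantile_ureduce_func,
    ...<5 lines>...
                    overwrite_input=overwrite_input,
                    method=method)
    r = func(a, **kwargs)
    result = _quantile(arr,
                       quantiles=q,
    ...<2 lines>...
                       out=out,
                       weights=wgt)
    slices_having_nans = np.isnan(arr[-1, ...])
                                  ~~~^^^^^^^^^
IndexError: index -1 is out of bounds for axis 0 with size 0
```

Level and aligned: the cover centre is at (470.8,134.8) and the tin at (470.3,135.2) in the same camera. Lowering now.

```bash
python3 - <<'E'
from workcell import *
from h import *
R=np.array([[-1,0,0],[0,1,0],[0,0,-1.]])
p=np.array([470.2,135.1,0])
movel(p+[0,0,97],R,max_speed=80); wait(.3)
s=read_state();print(np.round(s["eef_pos"],2),np.round(s["ft_force"],1))
print(movel(p+[0,0,80.5],R,max_speed=15,guard=4)); 
s=read_state();print(np.round(s["eef_pos"],2),np.round(s["ft_force"],1),np.round(s["torque"],2)); wait(.3)
s=read_state();print(s["time"],np.round(s["eef_pos"],2),np.round(s["ft_force"],1),np.round(s["torque"],2))
E
```

```text
[470.31 135.18  97.27] [ 0.1  0.5 -3.6]
True
[470.17 135.1   80.87] [-0.1 -0.2  6.9] [-0.02  0.04  0.04]
13.075 [470.21 135.09  80.9 ] [-0.  -0.5  6.8] [0.04 0.02 0.01]
```

```bash
python3 - <<'E'
from workcell import *
from h import *
R=np.array([[-1,0,0],[0,1,0],[0,0,-1.]])
open_gripper(); wait(.1); movel([470.2,135.1,200],R,max_speed=120); wait(.3)
s=read_state();print(s["time"],np.round(s["eef_pos"],2),np.round(s["ft_force"],1),s["finger_gap"])
c=camera("wrist");d=camera("scene");np.savez("pics/seat.npz",**c)
P=cloud(c).reshape(-1,3);near=np.hypot(*(P[:,:2]-[470,135]).T)<50
for lo,hi in ((55,63),(74,82),(98,108)):
    q=P[near&(P[:,2]>lo)&(P[:,2]<hi)]
    if len(q)<5: print(lo,"none");continue
    A=np.c_[q[:,:2]-[470,135],np.ones(len(q))];m=np.linalg.lstsq(A,q[:,2],rcond=None)[0]
    a,b=np.percentile(q,.5,0),np.percentile(q,99.5,0)
    print(lo,len(q),"mid",((a+b)/2).round(1),"ext",(b-a).round(1),"tilt",(m[:2]*1e3).round(1),"z",m[2].round(1))
cv2.imwrite("pics/seat.png",np.hstack([cv2.resize(c["image"],(400,300)),cv2.resize(d["image"][110:290,130:370],(400,300))]))
E
```

```text
15.3 [470.1  135.04 199.71] [0.9 0.1 0.1] 85.5444778045334
55 6990 mid [470.4 135.2  58.6] ext [84.  83.7  5.2] tilt [-0.   0.9] z 58.5
74 944 mid [470.5 135.   77.8] ext [36.3 36.8  7. ] tilt [11.5  2.8] z 78.1
98 490 mid [470.4 135.2 101.1] ext [16.5 17.1  5.8] tilt [79.1  2.9] z 101.9
```

View pics/seat.png

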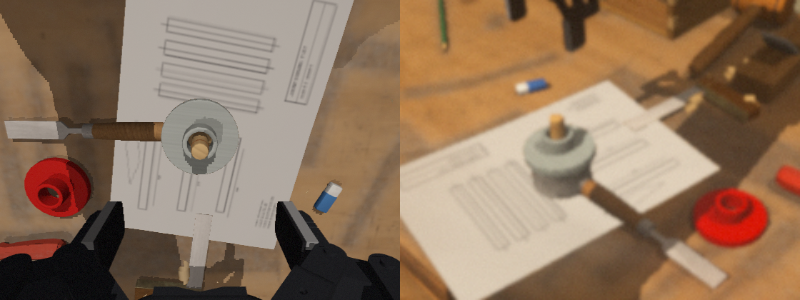

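The lid is seated level: plate at z 58, collar centred at (470.5,135.1). Now I grip the collar and lift the cover alone.

```bash
python3 - <<'E'
from workcell import *
from h import *
R=np.array([[-1,0,0],[0,1,0],[0,0,-1.]])
p=np.array([470.4,135.1,0])
movel(p+[0,0,90],R,max_speed=110); wait(.2); f0=read_state()["ft_force"]
print(movel(p+[0,0,61.5],R,max_speed=40,guard=6)); wait(.2)
s=read_state();print(np.round(s["eef_pos"],2),np.round(s["ft_force"]-f0,1))
clamp(); wait(.1); s=read_state();print(s["finger_gap"],s["gripper_force"],np.round(s["eef_pos"],2),np.round(s["ft_force"]-f0,1))
z=s["eef_pos"][2]
movel([470.4,135.1,z+12],R,max_speed=15); wait(.2)
s=read_state();print(s["time"],np.round(s["eef_pos"],2),np.round(s["ft_force"]-f0,1))
movel([470.4,135.1,z+100],R,max_speed=40); wait(.5)
s=read_state();print(s["time"],s["finger_gap"],np.round(s["eef_pos"],2),z,np.round(s["ft_force"]-f0,1))
c,d=camera("wrist"),camera("scene");np.savez("pics/fin.npz",**d)
P=cloud(c).reshape(-1,3);q=P[(np.hypot(*(P[:,:2]-[470,135]).T)<50)&(P[:,2]>154)&(P[:,2]<163)]
A=np.c_[q[:,:2]-[470,135],np.ones(len(q))];m=np.linalg.lstsq(A,q[:,2],rcond=None)[0]
print("tilt",(m[:2]*1e3).round(1),"z",m[2].round(1))
P=cloud(d).reshape(-1,3);n=np.hypot(*(P[:,:2]-[470,135]).T)<50
for lo,hi in ((50,58),(97,106)):
    q=P[n&(P[:,2]>lo)&(P[:,2]<hi)]
    if len(q)>5:print(lo,len(q),((q.min(0)+q.max(0))/2).round(1),np.ptp(q,0).round(1),np.median(q[:,2]).round(1))
cv2.imwrite("pics/fin.png",np.hstack([cv2.resize(c["image"],(400,300)),cv2.resize(d["image"][80:290,110:390],(400,300))]))
E
```

```text
False
[470.5  135.17  61.7 ] [ 0.4 -1.4  0.3]
35.21997902839618 58.8210292160511 [470.47 135.1   61.8 ] [-1.5 -1.1  9.2]
19.6083 [470.37 135.09  73.74] [-0.3 -0.6 -0.3]
22.4583 35.01758163682966 [470.4  135.1  161.79] 61.79896257722743 [ 0.1 -0.3 -1.5]
tilt [3.2 0.4] z 158.3
50 647 [471.2 133.   54.1] [75.9 76.   7.7] 53.4
97 47 [471.2 133.   99.6] [18.  17.3  5.1] 100.7
```

View pics/fin.png

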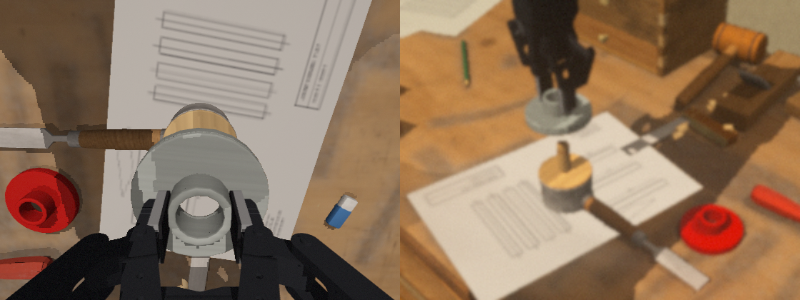

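The lid is seated (disc top at z 54, centred on the tin) and the cover is held alone and level, 100 mm up.

```bash
python3 -c "
from workcell import *
wait(.3); print(max(abs(v) for v in read_state()['qvel'])); print(finish_job())"
```

```text
0.0035040816039226524
the job is handed in; nothing more can be done
None
```

Done and handed in at about 23 s: the inner lid is seated level in the tin, and the cover is held by its collar, level and still, 100 mm straight above where it lay on the tin.

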